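Load a wood strip under the sprung flap of a print-shop trimming jig

ROBOT

A 6-joint arm with a two-finger parallel gripper is mounted at the origin on the work surface. World frame = base frame: x ahead of the robot, y to its left, z up, the work surface at z = 0. Lengths are in mm, angles in rad, forces in N, time in s.
With the tool pointing down it reaches from about 250 to 725 mm from the base axis. Payload 4 kg.
Tool frame: the origin (TCP) lies at the very end of the fingers, on their centre line; the grasp point (between the pads) lies tcp_to_grasp behind it (tcp_to_grasp is the distance from the TCP to the grasp point, in mm); z points along the fingers, y is the line along which they close (so a half turn about z gives the same grasp; the last joint's range is limited). The gripper opens to 85 mm and grips with 20 to 120 N. Pads are 22 mm wide; open, the fingers measure 114 mm over their backs; the gripper's body (76 mm by 85 mm) begins 54 mm behind the grasp point. The pads swing forward as they close: fully open they stand 13 mm farther back than shut.
Start: joints at [1.217, 0.241, 0.005, 1.335, 0, 1.571], TCP at [173.231, 469.032, 231.306] pointing down, gripper open.
Joint ranges: [-2.72, 2.72], [-1.05, 1.87], [-1.09, 1.28], [-1.99, 2.15], [-1.42, 1.44], [-3.14, 3.14]. Speed limits (rad/s): [2.79, 2.79, 3.14, 3.14, 3.14, 3.14].

INTERFACE

Orientations are given as a unit quaternion [x, y, z, w].
In Python, from rig import * gives the robot as it stands. The module is installed in compiled form; this text tells all that it offers. Calls block until the motion is done:
- reach(position, orientation): joint-space move of the TCP to a pose.
- movel(position, frame=None, rate=150): straight line of the TCP; frame=None keeps the orientation; rate is the mean speed in mm/s.
- set_joints(angles): joint-space move.
- set_gripper(opening, squeeze=None): finger opening in mm; squeeze is the grip in N (None keeps the last); returns when the fingers have stopped.
- dwell(seconds).
- inverse_kinematics(position, orientation): joint angles nearest the present ones, or None.
- observe(): the state.
- snapshot(name): name is "scene" or "top"; returns a dict with "frame" (400x640x3 uint8, red, green, blue), "fx", "fy", "cx", "cy" (pixels), "rvec" (rotation vector, rad) and "tvec" (3), from world to camera coordinates, as OpenCV has them. Camera axes: x right, y down, z forward; pixel columns grow to the right and rows downward; lengths in mm; the calibration is good to about 2 mm. A picture is of the moment at which its call begins. There is no depth.
A pose or a line that the arm cannot do raises IKError and nothing moves.
- close_job(): hands the job in; it is judged then, once.
Trained networks look in the newest picture that a camera, given by its name, has taken for a name from the list of things; names that differ only in an ending like _2 or _b are one class to them, and where a whole thing is asked for, a point or a joint stands for the part that bears it (a point fixed in the world has none). Each returns a list of dicts, best first, with "p" (0 to 1); they miss things now and then, are a little off and sometimes report something else, mostly with a low value. They report only what shows in the picture. A call takes as long as a camera call. They do not tell look-alikes from the thing itself.
- recognise(camera, thing): "centre" ([column, row] in pixels, amid what is visible of it).
- silhouettes(camera, thing): "pixels" (400x640 bool, what is visible of it) and "centre" ([column, row] in pixels, amid what is visible of it).
The state is a dict: "time_s": time; "joint_pos": joint angles; "qvel": joint speeds; "tau": joint torques, N m; "position": TCP position; "tcp_rot": TCP orientation; "force": force on the tool from outside, world axes, zero at the start; "wrist_torque": the same for the moment, N m; "gripper_width": finger opening in mm; "finger_force": force on a finger pad.
Only numpy, scipy, OpenCV 4.12 (cv2) and the standard library are available. Lean on these libraries where they do the work, as an engineer would, in place of code of your own. Each camera call takes 0.05 s, during which the arm holds its last target. There are 200 camera calls.

TASK

Load the pale wooden strip into the green trimming jig: hold the sprung steel flap open with one fingertip (the long red pedal bar is there to be pressed down), and keep it held open while the other fingertip pushes the strip along its track under the flap until its nose is fully home against the green end stop. Then let go, so that the flap springs down onto the strip. Only push the strip, never pinch or lift it, and leave the ink can, the dark type block and the white cup where they stand.

Things in the scene. Friction and masses are not known exactly. Their poses are not given: they have to be found in the camera images.
- jig: Fixed green jig on the bench; base plate x -180..+95, y -58..+54, top at z = 10 mm. Origin on the bench top, below the hinge line at the flap's entry edge. +x = feed direction in which the strip is pushed, +y = pedal side, z up (all 'jig' values in mm in this frame). Track along x, centred on y = -27, between 2 steel rails 31 mm apart, 3 mm thick, tops at z = 16, x -175..+70.
- hinge_entry (a point): Point on the hinge line (jig y = 0, z = 44) right above the jig's origin. The hinge is a steel tube 8 mm in diameter along jig x, between two green posts 10 x 14 mm, tops at z = 52, at x = -175 and x = +90. A gripper can straddle it, one finger on the pedal and one in the track.
- flap_angle (a joint): Angle of flap and pedal, one rigid sprung seesaw on the hinge (rad): 0 shut, grows as the pedal goes down, hard stop 0.72. Shut, the flap slopes down across the track and bars it; at 0.55, a good angle to hold, it is level and 40 mm over the bench. The strip passes from about 0.35. Let go on the strip it rests at about 0.3. Pedal force: about 4 N to start, 8 to 12 N at 0.55.
- flap: The sprung flap, one rigid piece: steel sheet over the track, bracket and long red pedal bar. Origin on the hinge line above the jig's origin. The bar runs along the feed beside the track: 165 mm long (jig x -167..-2), 28 mm wide, 4 mm thick, on the +y side of the hinge. Press it anywhere along its length; a fingertip may slide along it.
- pedal_mid (a point): Middle of the red bar's top. Shut: jig y = +38, z = 41, outer edge tilted up 0.55 rad. At joint 0.55: y = +31 (58 mm across from the track's centre), z = 22, level. That is 10 mm below the strip's top and 6 mm above the rails, so an equally long fingertip in the track meets the strip's tail face.
- flap_lip (a point): Corner of the steel flap at its free edge and entry end, whose edge has a 5 mm upturned lip. The flap is a sheet 72 mm long (jig x 0..+72) and 50 mm wide, from the hinge to the -y side, over the track.
- stop_face (a point): Foot of the end stop's face, mid-track, on the base plate's top (jig x = +65): the strip's nose point comes here. The stop is a green block 22 x 40 mm, top at z = 40 mm, with a small brass cap.
- strip: Loose pale wooden strip 90 x 28 x 22 mm, lying on the base plate in the track (its top 32 mm above the bench), about 50 g. Origin at the centre of its underside, +x along its length in the feed direction, z up. It starts short of the flap. When home, its tail is 25 mm outside the flap's entry.
- strip_nose (a point): Middle of the bottom edge of the strip's leading end face.
- strip_tail (a point): Middle of the bottom edge of the strip's rear end face, the face to push on (22 mm tall, 28 mm wide).
- ink_can: Loose ink can with a blue band, 64 mm in diameter, 85 mm tall, origin at the centre of its underside. Leave alone.
- type_block: Loose dark wooden type block 60 x 40 x 23 mm, origin at the centre of its underside. Leave alone.
- pin_cup: Loose white cup, 60 mm in diameter, 50 mm tall, standing past the end stop, origin at the centre of its underside. Leave alone.
Not all that is in view belongs to the job. Several things have the shape of the strip; the one meant has the colours described above.

How it is judged (in metres and radians):
On the way, in this order (a step that is already met when the one before it is completed fails the run):
1. a fingertip holds the flap (pedal) open, the strip still outside (value of joint flap_angle above 0.35 rad and contact force between the fingers and flap above 1 N and x of strip_nose in the frame of jig below 0 m), for 0.2 s.
2. with the flap still held open, the other fingertip pushes the strip in under the flap (value of joint flap_angle above 0.33 rad and contact force between the fingers and flap above 1 N and contact force between the fingers and strip above 0.03 N and x of strip_nose in the frame of jig between 0.008 and 0.06 m), for 0.1 s.
At the end, for the whole second after the job is handed in: The strip lies flat in the track, at rest, its nose within 5 mm of the end stop, and the flap has sprung down onto it (flap angle 0.1 to 0.40 rad) (x of strip_nose in the frame of jig between 0.06 and 0.069 m and y of strip in the frame of jig between -0.031 and -0.023 m and z of strip in the frame of jig below 0.013 m and angle between the x axis of strip and the x axis of jig, either way round below 0.08 rad and angle between strip's own z axis and vertical below 0.08 rad and value of joint flap_angle between 0.1 and 0.4 rad and linear speed of strip below 0.01 m/s); the robot touches nothing.
It fails at once if the strip is lifted off the base plate (over 8 mm) or tipped up (z of strip in the frame of jig above 0.018 m or angle between strip's own z axis and vertical above 0.25 rad).
It fails at once if the ink can is moved more than 15 mm or tipped (distance of ink_can from where it was at the start of the episode above 0.015 m or angle between ink_can's own z axis and vertical above 0.3 rad).
It fails at once if the type block is moved more than 15 mm or tipped (distance of type_block from where it was at the start of the episode above 0.015 m or angle between type_block's own z axis and vertical above 0.3 rad).
It fails at once if the pin cup is moved more than 15 mm or tipped (distance of pin_cup from where it was at the start of the episode above 0.015 m or angle between pin_cup's own z axis and vertical above 0.3 rad).
It also fails if it takes over 42 s, if anything falls off the work surface, if the arm or the gripper's body presses on something with over 40 N, if the wrist force passes 120 N, or if a joint passes its speed limit or range.

## Working session

There is one attempt and no reset: what is moved stays moved. The work goes in short steps, each a Python script; the robot and the scene stay as the last script left them, time stands still between calls to the robot, and variables do not carry over. Pictures are saved under pics/ and viewed, at most 10 in all, crops included, and the job is handed in when it is done.

```bash
mkdir -p pics
python3 - <<'E'
from rig import *
import cv2
for c in ("scene","top"):
    s=snapshot(c); cv2.imwrite(f"pics/{c}0.png",s["frame"][:,:,::-1])
    print(c,s["fx"],s["fy"],s["cx"],s["cy"],s["rvec"],s["tvec"])
    for t in ("jig","strip","strip_nose","strip_tail","pedal_mid","flap_lip","stop_face","hinge_entry","ink_can","type_block","pin_cup"):
        print(t,[(round(d["p"],2),[round(float(v),1) for v in d["centre"]]) for d in recognise(c,t)][:4])
o=observe();print(o["time_s"],o["tcp_rot"],o["gripper_width"],tcp_to_grasp)
E
```

```text
scene 488.2130696960158 488.2130696960158 324.6024852304802 197.85292083137594 [ 0.79122979  2.38831168 -1.2841725 ] [ 416.21014278 -141.31041902 1227.93381084]
jig [(0.61, [315.6, 229.3])]
strip [(0.85, [289.4, 225.3]), (0.65, [246.3, 173.8]), (0.61, [385.5, 198.7])]
strip_nose [(0.93, [246.3, 170.8]), (0.73, [294.1, 223.7]), (0.71, [383.1, 203.6]), (0.63, [412.3, 275.5])]
strip_tail [(0.95, [244.5, 174.7]), (0.79, [386.3, 201.5]), (0.76, [293.4, 223.8])]
pedal_mid [(0.75, [318.1, 207.8]), (0.65, [314.4, 228.0])]
flap_lip [(0.97, [318.8, 208.8]), (0.63, [317.9, 227.0]), (0.19, [230.4, 227.5])]
stop_face [(0.94, [318.4, 226.2])]
hinge_entry [(0.71, [314.4, 228.3])]
ink_can [(0.9, [230.7, 230.4]), (0.32, [412.6, 274.4])]
type_block [(0.95, [294.0, 295.9])]
pin_cup [(0.63, [294.6, 226.7]), (0.56, [411.9, 275.0])]
top 369.0474843197545 369.0474843197545 315.8533293710279 199.94263435287968 [ 2.11339986 -2.1400591   0.2075386 ] [ 79.8032536  573.9381752  598.40087732]
jig [(0.6, [330.9, 196.2])]
strip [(0.79, [457.9, 197.1]), (0.67, [334.3, 178.6]), (0.63, [326.9, 289.2])]
strip_nose [(0.95, [462.6, 198.5]), (0.93, [339.6, 179.3]), (0.78, [324.7, 287.8])]
strip_tail [(0.77, [462.0, 196.6]), (0.63, [327.5, 289.7]), (0.56, [339.1, 179.8])]
pedal_mid [(0.84, [344.3, 198.9])]
flap_lip [(0.69, [345.3, 199.6])]
stop_face [(0.89, [331.6, 197.8])]
hinge_entry [(0.73, [331.9, 197.9])]
ink_can [(0.6, [355.4, 118.6])]
type_block [(0.82, [260.8, 134.2])]
pin_cup [(0.76, [214.6, 217.7])]
1.2 [1.75969995e-01 9.84395530e-01 2.28861392e-05 1.28415002e-05] 85.62853960841252 18.700000000000003
```

```bash
python3 -c "
import cv2
a=cv2.imread('pics/top0.png')[80:320,180:500];cv2.imwrite('pics/top0c.png',cv2.resize(a,(800,600),interpolation=cv2.INTER_CUBIC))
a=cv2.imread('pics/scene0.png')[140:320,210:450];cv2.imwrite('pics/scene0c.png',cv2.resize(a,(800,600),interpolation=cv2.INTER_CUBIC))"
```

```text
(no output)
```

View pics/top0c.png

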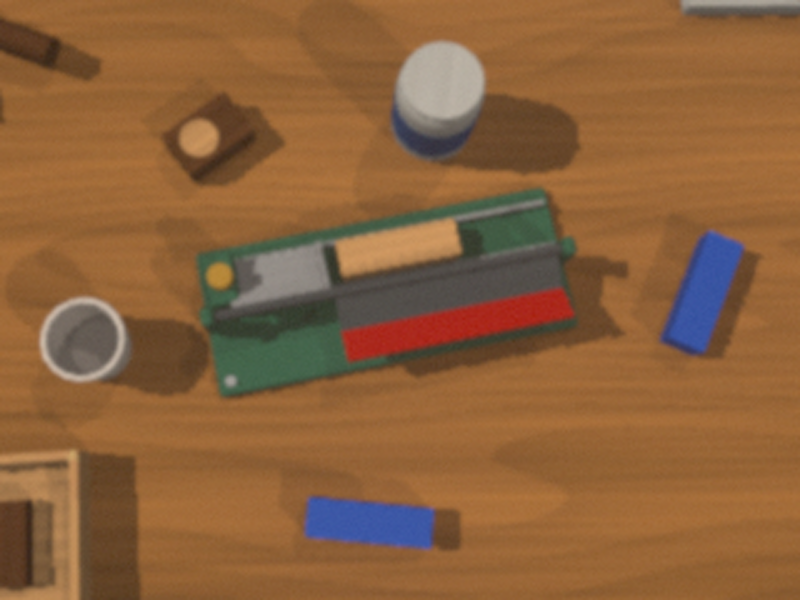

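View pics/scene0c.png

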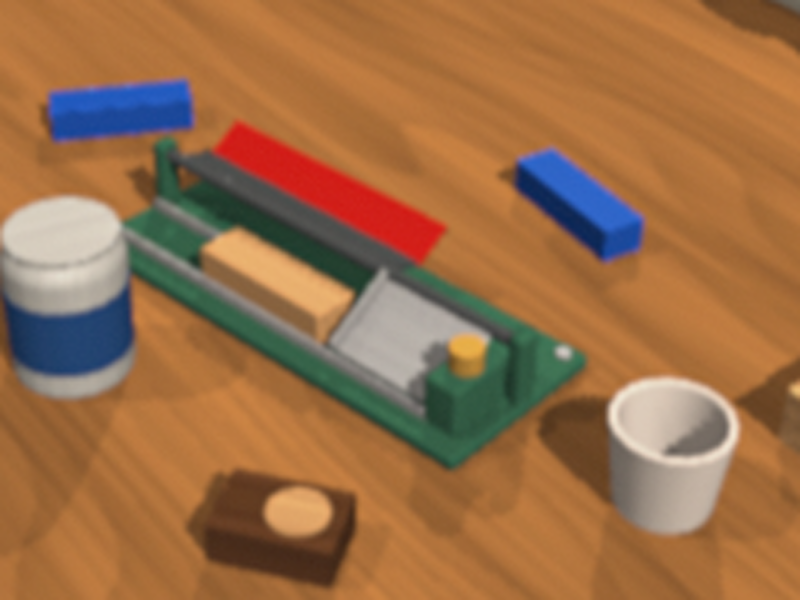

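The top view shows the jig with feed pointing left. The stop is at crop (218,275), the red bar spans (345,345)–(572,305), and the pale strip spans (335,258)–(460,237) short of the flap. The scene view agrees, and the blue strips are decoys. Next I fit the jig pose from both views.

```bash
cat > cal.py <<'E'
import numpy as np, cv2
from scipy.optimize import least_squares
K={"scene":(488.213,324.602,197.853,[0.79122979,2.38831168,-1.2841725],[416.21014278,-141.31041902,1227.93381084]),
"top":(369.0475,315.853,199.943,[2.11339986,-2.1400591,0.2075386],[79.8032536,573.9381752,598.40087732])}
def proj(c,P):
    f,cx,cy,r,t=K[c]
    return cv2.projectPoints(np.float64(P).reshape(-1,1,3),np.float64(r),np.float64(t),np.float64([[f,0,cx],[0,f,cy],[0,0,1]]),None)[0][:,0]
def ray(c,px,z):
    f,cx,cy,r,t=K[c]; R=cv2.Rodrigues(np.float64(r))[0]; o=-R.T@np.float64(t)
    d=R.T@np.array([(px[0]-cx)/f,(px[1]-cy)/f,1]); return o+d*(z-o[2])/d[2]
def T(p,P):
    P=np.float64(P).reshape(-1,3); c,s=np.cos(p[2]),np.sin(p[2])
    return np.c_[p[0]+c*P[:,0]-s*P[:,1],p[1]+s*P[:,0]+c*P[:,1],P[:,2]]
def ct(u,v): return [180+u/2.5-.3,80+v/2.5-.3]
def cs(u,v): return [210+u*.3-.35,140+v*.3-.35]
E
python3 - <<'E'
from cal import *
top=[((-180,-58,10),ct(545,190)),((95,-58,10),ct(199,257)),((95,54,10),ct(222,395)),((-180,54,10),ct(576,325)),
 ((90,0,52),ct(207,316)),((-175,0,52),ct(569,247)),((76,-27,42),ct(219,275))]
sc=[((95,54,10),cs(585,358)),((95,-58,10),cs(452,463)),((90,0,52),cs(527,335)),((-175,0,52),cs(166,143))]
def res(p):
    return np.r_[(proj("top",T(p,[a for a,_ in top]))-[b for _,b in top]).ravel(),(proj("scene",T(p,[a for a,_ in sc]))-[b for _,b in sc]).ravel()]
g=ray("top",ct(335,305),44); e=ray("top",ct(219,275),40)
print(g)
r=least_squares(res,[g[0],g[1],np.arctan2(e[1]-g[1],e[0]-g[0])]);p=r.x
print("jig",p,"\n",np.round(r.fun.reshape(-1,2),1).tolist()); np.save("jig.npy",p)
def inv(w): return (T([0,0,-p[2]],np.array(w)-[p[0],p[1],0]))[0]
for n,px in (("tailL",ct(458,221)),("tailR",ct(463,251)),("noseL",ct(334,246)),("noseR",ct(343,276))): print(n,inv(ray("top",px,32)))
for n,px in (("s tailL",cs(201,247)),("s tail",cs(236,229)),("s nose",cs(354,297)),("s noseL",cs(317,319))): print(n,inv(ray("scene",px,32)))
print("can top",inv(ray("top",ct(441,87),85)),"scene",inv(ray("scene",cs(66,232),85)))
from rig import *
psi=p[2]
for a in (0,np.pi):
    # tool z down, tool y along +-jig y
    th=psi+a; y=np.array([-np.sin(th),np.cos(th),0]); z=np.array([0,0,-1.]); x=np.cross(y,z)
    from scipy.spatial.transform import Rotation as Ro
    q=Ro.from_matrix(np.c_[x,y,z]).as_quat()
    for X,zz in ((-140,120),(-120,22),(-30,22)):
        w=T(p,[X,2,zz])[0]; j=inverse_kinematics(w,q); print(a,q.round(4),w.round(1),None if j is None else np.round(j,2))
E
```

```text
[573.54658776  76.41632558  44.        ]
jig [580.92478354  79.10607968   1.7531573 ] 
 [[0.1, -1.1], [-1.9, -1.3], [-1.1, 1.4], [1.6, 1.0], [-0.5, 0.4], [0.6, -0.2], [0.7, 1.8], [1.0, 0.0], [-0.7, 0.5], [-1.6, 0.7], [-0.6, -0.1]]
tailL [-103.69771135  -39.05734369   32.        ]
tailR [-102.33766001  -15.96153786   32.        ]
noseL [ -9.57897215 -38.04881573  32.        ]
noseR [-11.68741947 -14.53211962  32.        ]
s tailL [-102.8118701   -37.90506225   32.        ]
s tail [-101.69384285  -12.63586687   32.        ]
s nose [-10.50826719 -13.26524837  32.        ]
s noseL [-11.37393245 -40.26319241  32.        ]
can top [-103.08335336 -123.41458621   85.        ] scene [-103.20972779 -124.71337214   85.        ]
0 [ 0.7686 -0.6398  0.      0.    ] [604.3 -58.9 120. ] [-0.1   0.52  0.12  1.17  0.   -1.85]
0 [ 0.7686 -0.6398  0.      0.    ] [600.7 -39.3  22. ] [-0.07  0.6  -0.02  0.95  0.   -1.82]
0 [ 0.7686 -0.6398  0.      0.    ] [584.4  49.2  22. ] [ 0.08  0.57 -0.07  0.93  0.   -1.67]
3.141592653589793 [0.6398 0.7686 0.     0.    ] [604.3 -58.9 120. ] [-0.1   0.52  0.12  1.17  0.    1.29]
3.141592653589793 [0.6398 0.7686 0.     0.    ] [600.7 -39.3  22. ] [-0.07  0.6  -0.02  0.95  0.    1.32]
3.141592653589793 [0.6398 0.7686 0.     0.    ] [584.4  49.2  22. ] [ 0.08  0.57 -0.07  0.93  0.    1.47]
```

Both cameras agree: the strip's tail is at jig x≈-102, its nose at ≈-11.5 and its centre at y≈-27. Next I move over the jig, set the finger spacing and press in steps while watching the force.

```bash
cat > h.py <<'E'
from cal import *
from rig import *
p=np.load("jig.npy"); Q=np.array([0.6398,0.7686,0,0]); Q/=np.linalg.norm(Q)
from scipy.spatial.transform import Rotation as Ro
_th=p[2]+np.pi; _y=np.array([-np.sin(_th),np.cos(_th),0]); _z=np.array([0,0,-1.])
Q=Ro.from_matrix(np.c_[np.cross(_y,_z),_y,_z]).as_quat()
def W(x,y,z): return T(p,[x,y,z])[0]
def st(tag=""):
    o=observe(); q=np.array(o["position"]); j=T([0,0,-p[2]],q-[p[0],p[1],0])[0]
    f=T([0,0,-p[2]],o["force"])[0]
    print(tag,round(o["time_s"],2),"jig",j.round(1),"F",f.round(1),"M",np.round(o["wrist_torque"],2),"w",round(o["gripper_width"],1),flush=True); return f
E
python3 - <<'E'
from h import *
reach(W(-126,2,130),Q); set_gripper(43.5,60); dwell(.2); st("above")
movel(W(-126,2,48),rate=150); dwell(.1); st()
for z in (42,36,31,27):
    movel(W(-126,2,z),rate=60); dwell(.1); f=st()
    if f[2]>25: break
for c in ("scene","top"): cv2.imwrite(f"pics/{c}1.png",snapshot(c)["frame"][:,:,::-1])
a=cv2.imread('pics/scene1.png')[140:290,210:410];cv2.imwrite('pics/s1c.png',cv2.resize(a,(800,600),interpolation=cv2.INTER_CUBIC))
E
```

```text
above 4.3 jig [-126.1    2.   130. ] F [-0.6  0.6  0.2] M [ 0.03  0.04 -0.06] w 43.2
 5.1 jig [-126.4    0.8   49.5] F [-0.   0.2  0.2] M [ 0.02  0.03 -0.07] w 43.3
 5.45 jig [-126.     2.    42.2] F [ 0.1 -0.5  0.4] M [0.01 0.02 0.02] w 43.3
 5.8 jig [-125.9    2.2   35.8] F [-0.4  0.3 -0.4] M [-0.04  0.02  0.01] w 43.6
 6.15 jig [-126.1    1.3   31.7] F [-0.7 -1.2  4.5] M [ 0.09 -0.09  0.03] w 43.7
 6.5 jig [-126.2    0.6   28.2] F [ 0.1 -1.5  5.8] M [ 0.12 -0.12 -0.04] w 43.3
```

View pics/s1c.png

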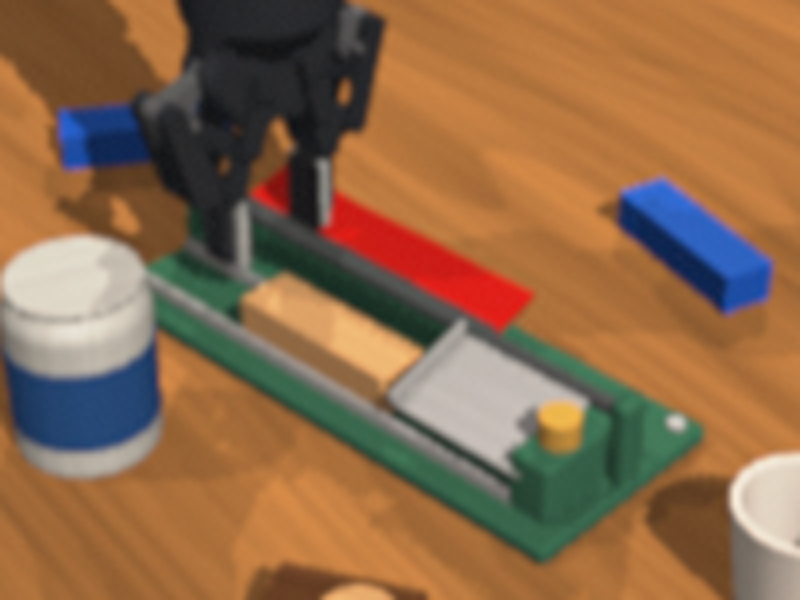

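The fingers straddle the hinge, with one on the red bar and one in the track behind the strip. The flap is partly lifted. I'll press further.

Run:
```python
from h import *
for z in (24,21,18.5,17):
    movel(W(-126,2,z),rate=60); dwell(.15); f=st()
    if f[2]>13: break
for c in ("scene","top"): cv2.imwrite(f"pics/{c}2.png",snapshot(c)["frame"][:,:,::-1])
a=cv2.imread('pics/scene2.png')[140:290,210:410];cv2.imwrite('pics/s2c.png',cv2.resize(a,(800,600),interpolation=cv2.INTER_CUBIC))
# expected lip pixel for several angles: free edge at radius: level (0.55) at y=-50,z=40
for a in (.3,.4,.5,.55,.6,.65,.7):
    d=a-.55; v=np.array([-50,-4]); c,s=np.cos(-d),np.sin(-d)
    q=[c*v[0]-s*v[1], s*v[0]+c*v[1]+44]
    px=proj("scene",W(0,q[0],q[1]))[0]; print(a,np.round(q,1),((px-[210,140])*4).round())
```

```text
7.0 jig [-1.263e+02 -1.000e-01  2.580e+01] F [ 0.9 -2.   9.1] M [ 0.12 -0.19  0.01] w 43.3
 7.4 jig [-126.3   -1.1   23.4] F [ 0.3 -2.9  8.7] M [ 0.22 -0.42  0.02] w 43.6
 7.8 jig [-126.3   -2.2   21.8] F [ 1.9 -4.4 11.4] M [ 0.37 -0.48 -0.07] w 43.6
 8.2 jig [-126.4   -3.    20.9] F [ 1.6 -3.8 13.4] M [ 0.41 -0.57 -0.02] w 43.6
0.3 [-47.5  27.8] [386. 408.]
0.4 [-48.8  32.6] [384. 401.]
0.5 [-49.7  37.5] [382. 392.]
0.55 [-50.  40.] [382. 388.]
0.6 [-50.1  42.5] [382. 383.]
0.65 [-50.1  45. ] [382. 379.]
0.7 [-50.   47.5] [382. 374.]
```

View pics/s2c.png

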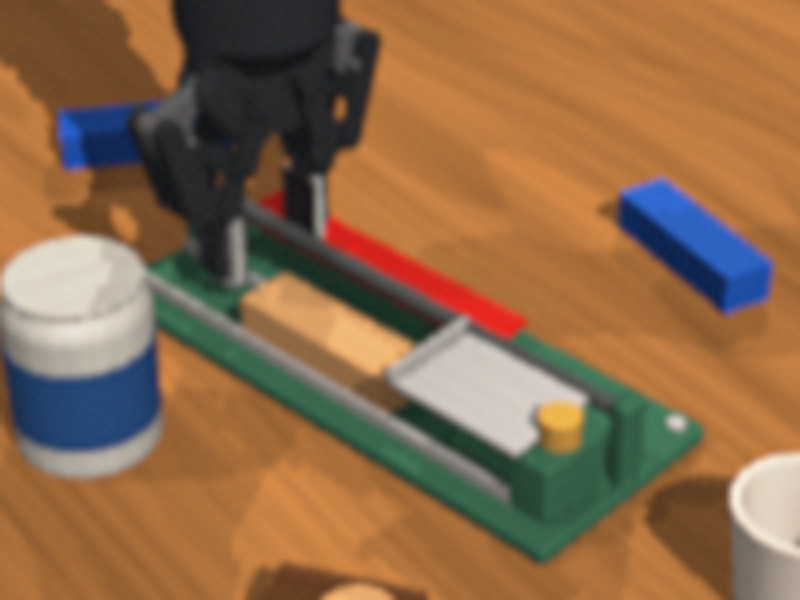

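The flap is now about level: the lip's base is near crop (388,388), which matches ≈0.55 rad. The compliant arm has drifted about 5 mm in y, so I'll compensate. Then I push in steps.

Run:
```python
from h import *
movel(W(-126,6.5,17),rate=40); dwell(.15); st("y")
for x in (-115,-100,-85,-70,-60):
    movel(W(x,6.5,17),rate=40); dwell(.05); f=st()
    if f[2]<5 or f[0]<-15: print("odd"); break
cv2.imwrite("pics/scene3.png",snapshot("scene")["frame"][:,:,::-1])
a=cv2.imread('pics/scene3.png')[140:290,210:410];cv2.imwrite('pics/s3c.png',cv2.resize(a,(800,600),interpolation=cv2.INTER_CUBIC))
```

```text
y 8.71 jig [-126.3   -1.7   22.3] F [ 3.1 -9.  14.5] M [ 0.78 -1.43 -0.04] w 43.3
 9.18 jig [-118.     0.6   21.2] F [-3.6 -6.4 11.9] M [-0.86 -1.18  0.1 ] w 43.6
 9.76 jig [-102.9    3.3   19.7] F [-5.7 -2.   9.6] M [-1.03 -0.44  0.05] w 43.7
 10.33 jig [-87.6   4.4  19.1] F [-5.4 -0.8  9.1] M [-1.13 -0.3   0.1 ] w 43.3
 10.91 jig [-72.5   4.7  18.9] F [-4.6  0.1  9.3] M [-1.14 -0.19  0.08] w 43.5
 11.36 jig [-62.4   4.9  18.8] F [-4.6 -1.   9.4] M [-1.03 -0.11  0.13] w 43.7
```

View pics/s3c.png

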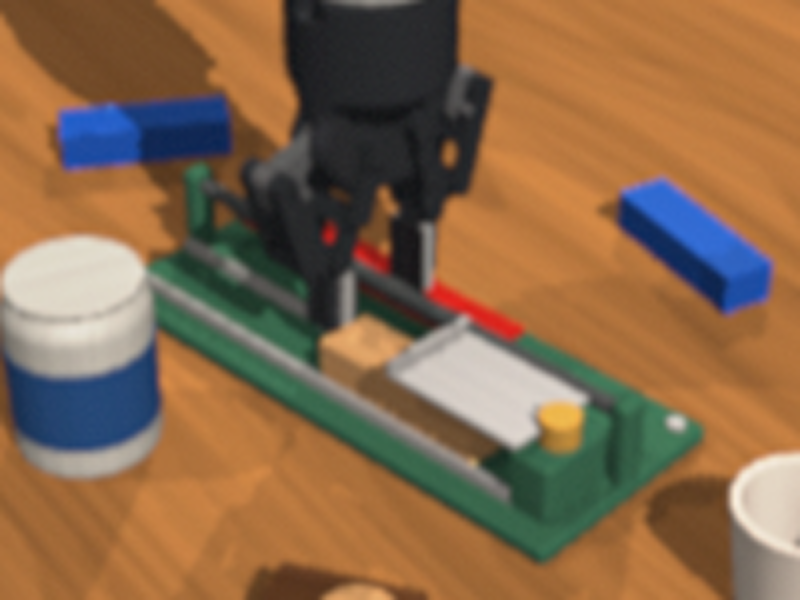

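The strip is under the held-open flap, with its nose about 25 mm short of the stop. I'll push on until the force jumps.

Run:
```python
from h import *
for x in (-50,-42,-38,-36,-34,-32,-30,-28,-26):
    movel(W(x,6.5,17),rate=30); dwell(.08); f=st(x)
    if f[2]<5: print("odd"); break
    if f[0]<-10: break
cv2.imwrite("pics/scene4.png",snapshot("scene")["frame"][:,:,::-1]); cv2.imwrite("pics/top4.png",snapshot("top")["frame"][:,:,::-1])
a=cv2.imread('pics/scene4.png')[140:290,210:410];cv2.imwrite('pics/s4c.png',cv2.resize(a,(800,600),interpolation=cv2.INTER_CUBIC))
```

```text
-50 11.97 jig [-52.6   4.9  18.8] F [-5.5 -0.6  9. ] M [-1.18 -0.13  0.1 ] w 43.7
-42 12.47 jig [-44.5   5.   18.7] F [-5.8 -0.2  8.8] M [-1.21 -0.1   0.14] w 44.1
-38 12.84 jig [-40.6   5.1  18.6] F [-5.9  0.2  8.4] M [-1.19 -0.06  0.1 ] w 43.5
-36 13.18 jig [-38.7   5.2  18.6] F [-5.6 -0.1  8.3] M [-1.31 -0.14  0.11] w 43.4
-34 13.51 jig [-36.7   5.2  18.6] F [-6.2 -0.7  8.3] M [-1.27 -0.1   0.11] w 43.5
-32 13.84 jig [-36.3   5.2  18.6] F [-10.2   0.1   8.9] M [-1.97 -0.22 -0.04] w 43.4
```

View pics/s4c.png

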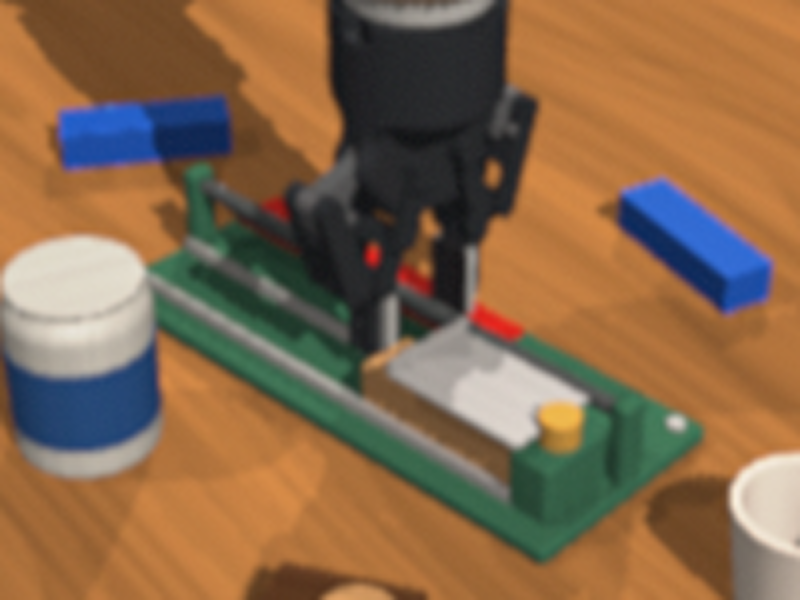

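The force jumped exactly where predicted (x≈-36), so the nose is on the stop. I'll back the finger off the tail, lift and check.

Run:
```python
from h import *
movel(W(-50,6.5,17),rate=60); dwell(.1); st()
movel(W(-50,3,50),rate=60); movel(W(-60,2,150),rate=120); reach(W(-160,150,220),Q); dwell(.3); st()
for c in ("scene","top"): cv2.imwrite(f"pics/{c}5.png",snapshot(c)["frame"][:,:,::-1])
a=cv2.imread('pics/scene5.png')[170:290,250:410];a=cv2.resize(a,(400,300),interpolation=cv2.INTER_CUBIC)
b=cv2.imread('pics/top5.png')[140:260,240:400];b=cv2.resize(b,(400,300),interpolation=cv2.INTER_CUBIC)
cv2.imwrite('pics/s5c.png',np.hstack([a,b]))
for c,o in (("scene",(250,170,0)),("top",(240,140,400))):
    for x in (60,65): 
        pass
    print(c,"expected tail top corners",((proj(c,T(p,[[-25,-41,32],[-25,-13,32]]))-o[:2])*2.5+[o[2],0]).round())
```

```text
14.49 jig [-49.4   5.8  18.1] F [ 3.1 -0.3  8. ] M [ 0.43  0.26 -0.06] w 43.5
 17.27 jig [-159.3  149.4  219.2] F [-0.1 -1.3 -0.2] M [ 0.   -0.   -0.04] w 43.3
scene expected tail top corners [[122. 156.]
 [150. 138.]]
top expected tail top corners [[603.  88.]
 [610. 124.]]
```

View pics/s5c.png

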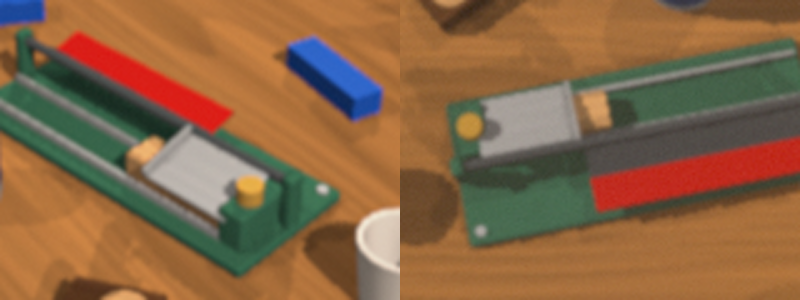

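The flap rests on the strip. The tail edge, at about (126,156) in the scene view and (609,~108) in the top view, matches the predicted home position.

```bash
python3 -c "
from rig import *
print(close_job())"
```

```text
the job is handed in; nothing more can be done
None
```

The strip was pushed home against the end stop under the held-open flap, the flap has sprung down onto it, and the job is handed in; no verdict came back, but the last pictures matched the home position.

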